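# Fit the shade on the leaning vanity lamp and switch it on

## Task

Put the amber shade back on the lamp: slide it open end first down the leaning white light tube, without forcing it, until its rim sits flush on the brass collar, and let go. Only then push the lamp's brass toggle switch all the way over, away from the robot, to turn the lamp on. Leave the bowl, soap dish and compact mirror where they are.

Things in the scene. Friction and masses are not known exactly. Their poses are not given: they have to be found in the camera images.
- shade: amber opaque cylindrical lamp shade, a cap with one closed end: (sizes here and below in mm) outside diameter 52, inside diameter 44, height 95, closed roof 5 thick, so 90 deep inside; 90 g, loose, starts standing on the dresser open end down. Origin: centre of its open rim; z runs along its axis to the closed roof.
- lamp: fixed lamp plinth, white marble slab 150 (x) by 230 (y) by 22 high; origin at the centre of its underside, z up, turned about z only. The leaning stem stands on its -y half, the toggle switch on its +y half.
- light_tube: fixed white light tube, diameter 37, straight for 68, then tapering to a 20 wide top at 82; on a brass collar of diameter 62, thickness 8. Origin: centre of the collar's upper face (where the shade's rim must sit), at x 8, y -58, z 91 in the lamp's frame; z runs up along the tube, which leans 30 degrees from vertical, midway between the lamp's +x and -y; y is level.
- tube_top (a point): centre of the top of the light tube, 82 along the tube from the collar's upper face.
- switch (a joint): toggle lever of the lamp, a steel rod with a brass ball, in a dark block 70 by 50 by 25 high on the plinth, hinged about the lamp's y; rad: 0 is off (leaning 0.5 rad from upright to the lamp's -x), 1.0 is fully on (leaning 0.5 rad to the lamp's +x). It stays where it is left.
- switch_tip (a point): centre of the brass ball (diameter 26) on the toggle lever, 70 from its pivot; the pivot lies at x -20, y 78, z 44 in the lamp's frame.
- bowl: red clay bowl of bobby pins, diameter 106, height 45, loose; origin at the centre of its underside. Bystander.
- soap_dish: white porcelain soap dish with soap, 75 (x) by 100 (y) by 24 high, loose; origin at the centre of its underside. Bystander.
- mirror: silver aluminium compact mirror standing open, base diameter 76 and 10 thick, its mirror half rising to about 85 at its +x edge, loose; origin at the centre of its underside. Bystander.
- earring_rack: clear acrylic earring rack with slots, 160 (x) by 60 (y) by 117 high, fixed; origin at the centre of its underside. Bystander.
There are look-alikes about, which are no part of the job. Several things look just like the shade: the one meant starts nearest to the robot's base.

How it is judged:
On the way, in this order (a step that is already met when the one before it is completed fails the run):
1. the shade sits fully down on the collar and the fingers have let go of it, with the switch not yet on (z of shade in the frame of light_tube below 0.006 m and distance between shade and light_tube below 0.012 m and angle between the z axis of shade and the z axis of light_tube, either way round below 0.1 rad and contact force between the fingers and shade below 0.2 N and value of joint switch below 0.5 rad), for 0.2 s.
2. the switch is pushed over to on (value of joint switch above 0.85 rad), for 0.2 s.
At the end, for the whole second after the job is handed in: the shade is on the light tube with its rim within 6 mm of the collar's upper face (rim centre within 12 mm of the collar's centre), in line with the tube within 0.1 rad and at rest; the switch joint is beyond 0.85 rad (z of shade in the frame of light_tube below 0.006 m and distance between shade and light_tube below 0.012 m and angle between the z axis of shade and the z axis of light_tube, either way round below 0.1 rad and value of joint switch above 0.85 rad and linear speed of shade below 0.02 m/s); the robot touches nothing.
It fails at once if the bowl is moved more than 30 mm (distance of bowl from where it was at the start of the episode above 0.03 m).
It fails at once if the soap dish is moved more than 30 mm (distance of soap_dish from where it was at the start of the episode above 0.03 m).
It fails at once if the compact mirror is moved more than 30 mm (distance of mirror from where it was at the start of the episode above 0.03 m).
It fails at once if the shade is forced against the lamp with more than 40 N (contact force between shade and lamp above 40 N).
It also fails if it takes over 58 s, if anything falls off the work surface, if the arm or the gripper's body presses on something with over 40 N, if the wrist force passes 120 N, or if a joint passes its speed limit or range.

## Robot

A 6-joint arm with a two-finger parallel gripper is mounted at the origin on the work surface. World frame = base frame: x ahead of the robot, y to its left, z up, the work surface at z = 0. Lengths are in m, angles in rad, forces in N, time in s.
With the tool pointing down it reaches from about 0.4 to 0.825 m from the base axis. Payload 7 kg.
Tool frame: the origin (TCP) lies between the finger pads; the fingertips stand ahead of it and the grasp point (between the pads) is the TCP (tcp_to_tips is the z of the fingertips in the tool frame, in m); z points along the fingers, x is the direction in which the jaws open and shut, and the axes are right-handed (so a half turn about z gives the same grasp; the last joint's range is limited). The gripper opens to 88 mm and grips with 3 to 60 N. Pads are 19 mm wide; open, the fingers measure 130 mm over their backs; the gripper's body (78 mm by 193 mm) begins 47 mm behind the grasp point.
Start: joints at [-0.859, 0.359, 0.012, 0, -1.224, -0.288], TCP at [0.278, -0.615, 0.246] pointing down, gripper open.
Joint ranges: [-3.07, 3.07], [-1.43, 2.12], [-1.02, 1.25], [-3.03, 1.67], [-3.05, -0], [-3.03, 3.03]. Speed limits (rad/s): [2.39, 2.39, 3.01, 3.14, 3.14, 3.14].

## Interface

Orientations are given as a unit quaternion [x, y, z, w].
In Python, from bench import get_obs, read_camera, job_done, tcp_to_tips gives the robot as it stands.
- The arm moves only by the tool arm_command, never from a script. Its argument "motion" is a list of rows, each a list of 5 numbers: the shift along the tool's x, y, z as a fraction of full scale, then the turn about the tool's z as a fraction of full scale, then the finger opening in mm, from 0 to 87.6. In form: [[dx, dy, dz, roll, claw], ...]. A call has exactly 10 rows; each row shifts and turns the pose as measured when the row begins, along the tool's axes as they then stand; what a row does not reach is not made up. Full scale, the value 1, is 0.03 m for a shift and 8 degrees for a turn. A row lasts 1/8 s, in which the tool goes at most 62.5 mm and 10.7 degrees, less where a joint would pass 70% of its speed; a pose out of reach is approached as far as the arm can. A call with a number of a shift or a turn outside -1 to 1 is refused whole. A call with a gripper value outside its range is refused whole. The fingers move at their own pace and stop on an object; "squeeze" is the grip in N (left out, the last holds). Time passes only in rows, so rows that do not move let the fingers close, or fill a call up. It gives the time, the measured TCP pose, the force and the opening at its end, in the units of the state.
- get_obs(): the state, without advancing time (a new reading comes with each control period).
- read_camera(name): name is "scene" or "top" or "wrist"; returns a dict with "pixels" (384x512x3 uint8, blue, green, red), "intrinsics" (3x3 intrinsics, pixels), "rvec" (rotation vector, rad) and "tvec" (3), from world to camera coordinates, as OpenCV has them; the wrist camera has in their place "tool_from_camera" (4x4, takes a point from camera to tool coordinates, whose origin is the TCP and whose axes are the tool frame's). Camera axes: x right, y down, z forward; pixel columns grow to the right and rows downward; lengths in m; the calibration is good to about 2 mm. A picture is of the moment at which its call begins: read the wrist's pose just before it. There is no depth.
- job_done(): hands the job in, once; it reports no verdict.
The state is a dict: "clock": time; "joints": joint angles; "joint_velocities": joint speeds; "effort": joint torques, N m; "tcp_pos": TCP position; "tcp_rot": TCP orientation; "force": force on the tool from outside, world axes, zero at the start; "torque": the same for the moment, N m; "opening": finger opening in m.
Only numpy, scipy, OpenCV 4.12 (cv2) and the standard library are available. Lean on these libraries where they do the work, as an engineer would, in place of code of your own. Each camera call takes 0.05 s, during which the arm holds its last target. There are 200 camera calls.

## Working session

There is one attempt and no reset: what is moved stays moved. The work goes in short steps, Python scripts to look and compute and a tool call to move; the robot and the scene stay as the last step left them, time stands still between calls to the robot, and variables do not carry over. Pictures are saved under pics/ and viewed, about 8 in all and at most 12, crops included, and the job is handed in when it is done.

Besides the shell and the picture viewer there is one more tool, called as name(argument=value, ...) on one line, values as JSON. arm_command: Moves the arm, as the interface text tells. Shift numbers are shares of 0.03 m and turn numbers shares of 8 degrees, none past 1 either way. Its arguments: {"type":"object","properties":{"motion":{"type":"array","items":{"type":"array","items":{"type":"number"}}},"squeeze":{"type":"number"}},"required":["motion"]}

```bash
mkdir -p pics
cat > h.py <<'E'
import numpy as np, cv2
from scipy.spatial.transform import Rotation as R
from scipy.optimize import least_squares
from bench import get_obs, read_camera, job_done, tcp_to_tips
def cam(n):
    o=get_obs(); c=read_camera(n); K=np.array(c["intrinsics"],float)
    if "rvec" in c:
        Rm=cv2.Rodrigues(np.array(c["rvec"],float))[0]; t=np.array(c["tvec"],float).ravel()
    else:
        T=np.array(c["tool_from_camera"]); W=np.eye(4); W[:3,:3]=R.from_quat(o["tcp_rot"]).as_matrix(); W[:3,3]=o["tcp_pos"]
        M=np.linalg.inv(W@T); Rm=M[:3,:3]; t=M[:3,3]
    return np.array(c["pixels"]),K,Rm,t
def proj(C,P):
    _,K,Rm,t=C; q=(np.atleast_2d(P)@Rm.T+t)@K.T; return q[:,:2]/q[:,2:]
def onz(C,uv,z):
    _,K,Rm,t=C; d=Rm.T@np.linalg.solve(K,[uv[0],uv[1],1]); o=-Rm.T@t
    return o+d*(z-o[2])/d[2]
E
python3 - <<'E'
from h import *
print(tcp_to_tips); o=get_obs(); print(o)
for n in ["scene","top"]:
    C=cam(n); cv2.imwrite(f"pics/{n}0.png",cv2.resize(C[0],(800,600),interpolation=cv2.INTER_CUBIC)); np.savez(f"{n}0.npz",*C)
    print(n,C[1][0],-C[2].T@C[3])
E
```

```text
0.019
{'clock': 0.0, 'joints': array([-8.58886951e-01,  3.59390759e-01,  1.10761720e-02, -3.51782711e-04,
       -1.22408096e+00, -2.88106907e-01]), 'joint_velocities': array([-7.88610708e-04,  8.38504715e-04,  6.19780137e-04, -1.18500263e-03,
       -3.25980850e-04,  8.90382815e-05]), 'effort': array([ 8.46180901e-04, -5.82716203e+01,  2.93065381e+01,  6.99698389e+00,
        6.93502690e-03, -1.27570288e-04]), 'tcp_pos': array([ 0.27738329, -0.61488511,  0.24462739]), 'tcp_rot': array([ 5.42622948e-01,  8.39975994e-01,  3.83802570e-04, -7.20705954e-04]), 'force': array([-0.17863185,  0.37699449,  0.11847005]), 'torque': array([-0.02533342,  0.01760816, -0.01074904]), 'opening': 0.08800014587452962}
scene [397.88516458   0.         255.97940548] [ 0.97875005 -0.47534915  1.10159464]
top [371.13755192   0.         247.49942075] [ 0.3445408  -0.10610527  0.96861967]
```

View pics/scene0.png

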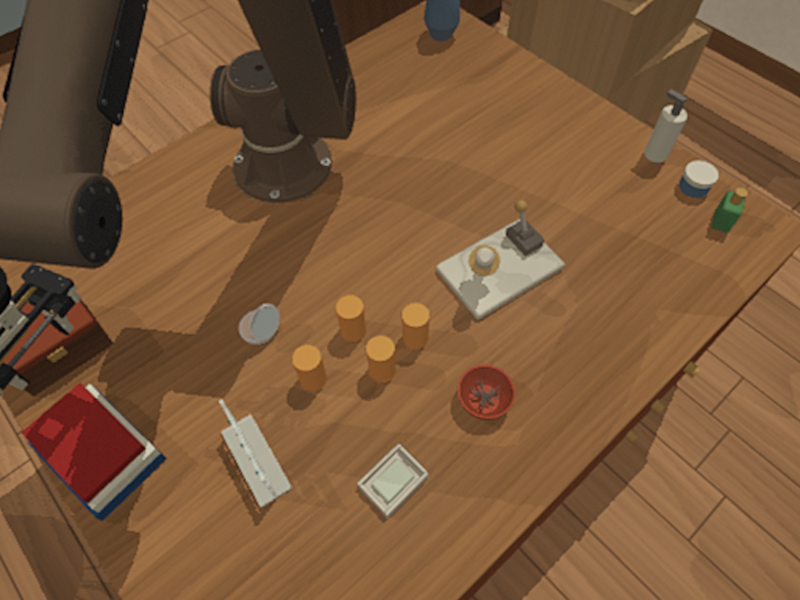

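View pics/top0.png

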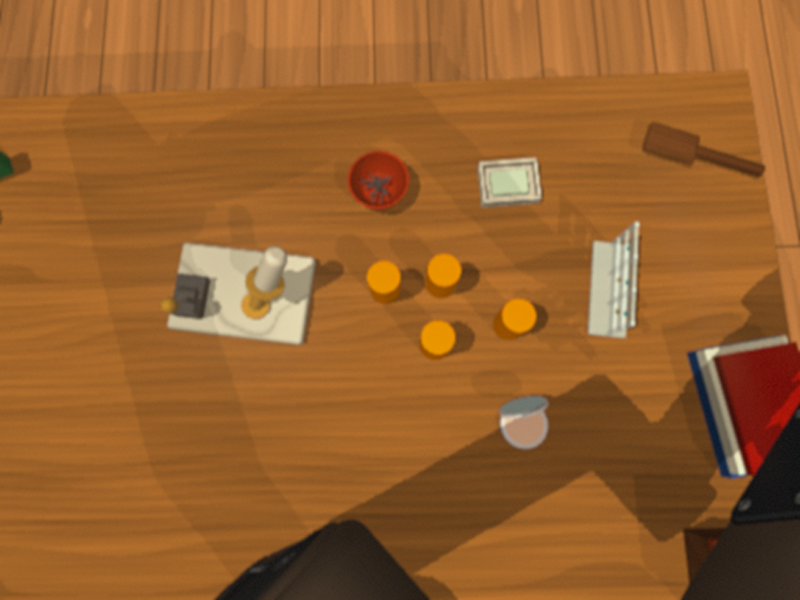

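The top view (800x600) shows the amber caps at about (383,281), (444,274), (438,339) and (518,317). The plinth corners are near (183,243), (315,257), (303,343) and (168,327), with the mirror at (525,422). The lowest cap, at (438,339), looks nearest to the base.

```bash
cat >> h.py <<'E'
def load(n):
    d=np.load(n); return [d[k] for k in d.files]
def lampT(p): # x,y,yaw
    c,s=np.cos(p[2]),np.sin(p[2]); return np.array([[c,-s,0],[s,c,0],[0,0,1]]),np.array([p[0],p[1],0])
CZ=np.array([.5*np.sqrt(.5),-.5*np.sqrt(.5),np.cos(np.pi/6)])
COL=np.array([.008,-.058,.091])
PTS={'tubetop':COL+.082*CZ,'tip':np.array([-.02-.07*np.sin(.5),.078,.044+.07*np.cos(.5)])}
E
python3 - <<'E'
from h import *
s=512/800
T=load("top0.npz"); S=load("scene0.npz")
hsv=cv2.cvtColor(T[0],cv2.COLOR_BGR2HSV)
# roofs: bright amber
m=((hsv[...,0]>10)&(hsv[...,0]<25)&(hsv[...,1]>230)&(hsv[...,2]>200)).astype(np.uint8)
n,l,st,ce=cv2.connectedComponentsWithStats(m)
for i in range(1,n):
    if st[i,4]>150:
        P=onz(T,ce[i],.095); print("cap",ce[i],st[i,4],P.round(4),"r",np.hypot(P[0],P[1]).round(3))
for uv in [(350,305),(415,313),(380,347),(308,355)]: print("scene cap",onz(S,np.array(uv)*s,.095).round(3))
# lamp corners: (lamp local x,y) unknown order; robot at -x side
for C,uvs in ((T,[(183,243),(315,257),(303,343),(168,327)]),(S,[(438,268),(480,317),(564,264),(525,222)])):
    W=np.array([onz(C,np.array(u)*s,.022) for u in uvs]); print(W.round(4), np.linalg.norm(W-np.roll(W,-1,0),axis=1))
# fit: top corners  (+x+y),(+x-y),(-x-y),(-x+y)
L=np.array([[.075,.115,.022],[.075,-.115,.022],[-.075,-.115,.022],[-.075,.115,.022],PTS['tubetop'],PTS['tip']])
Tu=np.array([(183,243),(315,257),(303,343),(168,327),(274,254),(168,305)])*s
# scene: tubetop ~(484,252) ball (521,206); corners right(564,264)=+x+y, bottom(480,317)=+x-y, left(438,268)=-x-y
Su=np.array([(564,262),(480,315),(437,267),(525,222),(485,254),(521,206)])*s
def f(p):
    Rm,t=lampT(p); W=L@Rm.T+t
    return np.r_[(proj(T,W)-Tu).ravel(),(proj(S,W)-Su).ravel()]
r=least_squares(f,[.4,.1,0],loss='soft_l1'); print(r.x,f(r.x).reshape(-1,2).round(1))
Rm,t=lampT(r.x); print("collar",Rm@COL+t,"axis",Rm@CZ,"tip",Rm@PTS['tip']+t)
print("mirror",onz(T,np.array((525,425))*s,.01))
E
```

```text
cap [283.83976261 172.38872404] 337 [ 0.5662 -0.1758  0.095 ] r 0.593
cap [245.06784661 176.84070796] 339 [ 0.558  -0.0817  0.095 ] r 0.564
cap [331.67134831 201.42696629] 356 [ 0.4917 -0.286   0.095 ] r 0.569
cap [279.89779006 215.41160221] 362 [ 0.4617 -0.162   0.095 ] r 0.489
scene cap [ 0.461 -0.16   0.095]
scene cap [ 0.556 -0.081  0.095]
scene cap [ 0.566 -0.176  0.095]
scene cap [ 0.491 -0.282  0.095]
[[0.6452 0.262  0.022 ]
 [0.6131 0.0348 0.022 ]
 [0.467  0.0547 0.022 ]
 [0.5001 0.2808 0.022 ]] [0.22946378 0.14748118 0.22852172 0.14636947]
[[0.4774 0.0563 0.022 ]
 [0.6188 0.0372 0.022 ]
 [0.6471 0.2584 0.022 ]
 [0.5171 0.2808 0.022 ]] [0.14263004 0.22299453 0.13184111 0.22806647]
[ 0.55795877  0.16140668 -0.15122959] [[-0.6 -1.5]
 [-0.6 -0.6]
 [-1.7  0.2]
 [-2.1 -0.3]
 [ 1.7 -0.7]
 [ 0.7  1.5]
 [ 1.6  0.8]
 [-1.1  0.6]
 [-1.  -1.9]
 [-2.4 -3.6]
 [ 0.1  1.3]
 [-0.7 -0.3]]
collar [0.55712954 0.10286343 0.091     ] axis [ 0.29625398 -0.4027823   0.8660254 ] tip [0.51676128 0.24658542 0.10543078]
mirror [ 0.32604665 -0.30208547  0.01      ]
```

```bash
cat >> h.py <<'E'
def plan(target,az=None,n=10):
    """print n rows towards target (world), tool-x azimuth az in deg"""
    o=get_obs(); M=R.from_quat(o["tcp_rot"]).as_matrix(); p=o["tcp_pos"]
    a=np.degrees(np.arctan2(M[1,0],M[0,0])); print("clock",o["clock"].__round__(2),"pos",p.round(4),"az",a.round(1),"tilt",np.degrees(np.arccos(-M[2,2])).round(2),"F",o["force"].round(1),"open",round(o["opening"]*1e3,1))
    d=np.asarray(target)-p; k=n
    da=0 if az is None else (az-a+180)%360-180
    for i in range(n):
        roll=np.clip(-da/8/k,-1,1)
        s=M.T@(d/n)/.03
        print("[%.2f,%.2f,%.2f,%.2f]"%(*s,roll),end=", ")
        M=M@R.from_euler('z',roll*8,degrees=True).as_matrix()
    print()
E
python3 - <<'E'
from h import *
plan([.462,-.161,.20],216.3,20)
E
```

```text
clock 0.1 pos [ 0.2773 -0.6149  0.2447] az 114.3 tilt 0.09 F [-0.1  0.   0.2] open 87.5
[0.56,0.59,0.08,-0.64], [0.51,0.64,0.08,-0.64], [0.45,0.68,0.08,-0.64], [0.39,0.72,0.08,-0.64], [0.32,0.75,0.08,-0.64], [0.25,0.78,0.08,-0.64], [0.18,0.80,0.08,-0.64], [0.11,0.81,0.08,-0.64], [0.04,0.82,0.08,-0.64], [-0.03,0.82,0.08,-0.64], [-0.11,0.81,0.08,-0.64], [-0.18,0.80,0.08,-0.64], [-0.25,0.78,0.08,-0.64], [-0.32,0.75,0.08,-0.64], [-0.38,0.72,0.08,-0.64], [-0.44,0.69,0.08,-0.64], [-0.50,0.64,0.08,-0.64], [-0.56,0.60,0.08,-0.64], [-0.61,0.54,0.08,-0.64], [-0.66,0.49,0.08,-0.64],
```

arm_command(motion=[[0.56,0.59,0.08,-0.64,87.6],[0.51,0.64,0.08,-0.64,87.6],[0.45,0.68,0.08,-0.64,87.6],[0.39,0.72,0.08,-0.64,87.6],[0.32,0.75,0.08,-0.64,87.6],[0.25,0.78,0.08,-0.64,87.6],[0.18,0.8,0.08,-0.64,87.6],[0.11,0.81,0.08,-0.64,87.6],[0.04,0.82,0.08,-0.64,87.6],[-0.03,0.82,0.08,-0.64,87.6]])

```text
clock: 1.35
tcp_pos: [0.3671, -0.3787, 0.2157]
tcp_rot: [0.114, 0.993, 0.003, -0.004]
force: [-0.1, 0.4, -0.7]
opening: 0.0877
```

```bash
python3 -c "
from h import *
plan([.462,-.161,.20],216.3,10)"
```

```text
clock 1.35 pos [ 0.3671 -0.3787  0.2157] az 166.9 tilt 0.58 F [-0.1  0.4 -0.7] open 87.7
[-0.14,0.78,0.06,-0.62], [-0.21,0.76,0.06,-0.62], [-0.28,0.74,0.06,-0.62], [-0.34,0.72,0.06,-0.62], [-0.40,0.68,0.06,-0.62], [-0.46,0.65,0.06,-0.62], [-0.51,0.61,0.06,-0.62], [-0.56,0.56,0.06,-0.62], [-0.61,0.51,0.06,-0.62], [-0.65,0.45,0.06,-0.62],
```

arm_command(motion=[[-0.14,0.78,0,-0.62,87.6],[-0.21,0.76,0,-0.62,87.6],[-0.28,0.74,0,-0.62,87.6],[-0.34,0.72,0,-0.62,87.6],[-0.4,0.68,0,-0.62,87.6],[-0.46,0.65,0,-0.62,87.6],[-0.51,0.61,0,-0.62,87.6],[-0.56,0.56,0,-0.62,87.6],[-0.61,0.51,0,-0.62,87.6],[0,0,0,0,87.6]])

```text
clock: 2.6
tcp_pos: [0.4503, -0.1725, 0.2142]
tcp_rot: [-0.286, 0.958, 0.007, -0.004]
force: [-0.5, -0.0, -0.9]
opening: 0.0874
```

Run:
```python
from h import *
plan([.462,-.161,.15],216.3,5)
C=cam("wrist"); np.savez("w1.npz",*C); cv2.imwrite("pics/w1.png",C[0])
print(proj(C,[[.462,-.161,.095],[.566,-.176,.095],[.492,-.286,.095],[.558,-.082,.095]]).round(0))
```

```text
clock 2.6 pos [ 0.4503 -0.1725  0.2142] az -146.8 tilt 0.88 F [-0.5 -0.  -0.9] open 87.4
[-0.11,0.02,0.43,-0.08], [-0.11,0.01,0.43,-0.08], [-0.11,0.01,0.43,-0.08], [-0.11,0.01,0.43,-0.08], [-0.11,0.01,0.43,-0.08], 
[[238. 194.]
 [147. 121.]
 [287.  57.]
 [112. 208.]]
```

View pics/w1.png

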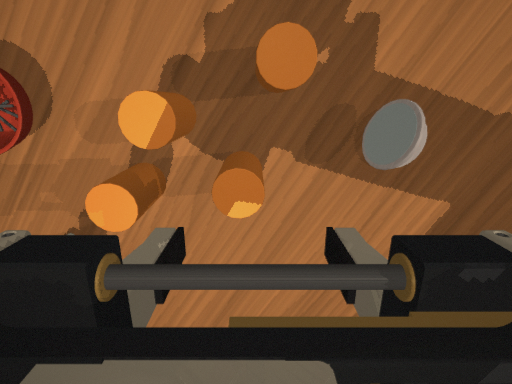

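The target cap's roof is at (239,194), where the measurement predicted (238,194). I'm descending on it.

arm_command(motion=[[-0.11,0.02,0.4,-0.1,87.6],[-0.11,0.02,0.4,-0.1,87.6],[-0.11,0.02,0.4,-0.1,87.6],[-0.11,0.02,0.4,-0.1,87.6],[-0.11,0.02,0.4,-0.1,87.6],[0,0,0.8,0,87.6],[0,0,0.8,0,87.6],[0,0,0.3,0,87.6],[0,0,0.1,0,87.6],[0,0,0,0,87.6]])

```text
clock: 3.9
tcp_pos: [0.4603, -0.1604, 0.086]
tcp_rot: [-0.319, 0.948, 0.007, -0.005]
force: [0.2, -0.2, 0.3]
opening: 0.0873
```

```bash
python3 -c "
from h import *
plan([.462,-.161,.070],216.3,3)"
```

```text
clock 3.9 pos [ 0.4603 -0.1604  0.086 ] az -142.8 tilt 0.98 F [ 0.2 -0.2  0.3] open 87.3
[-0.01,-0.02,0.18,0.04], [-0.01,-0.02,0.18,0.04], [-0.01,-0.02,0.18,0.04],
```

arm_command(motion=[[-0.02,-0.02,0.3,0,87.6],[0,0,0.25,0,87.6],[0,0,0,0,87.6],[0,0,0,0,45],[0,0,0,0,45],[0,0,0,0,45],[0,0,0,0,45],[0,0,0,0,45],[0,0,0,0,45],[0,0,0,0,45]], squeeze=6)

```text
clock: 5.15
tcp_pos: [0.4622, -0.1603, 0.0701]
tcp_rot: [-0.319, 0.948, 0.006, -0.003]
force: [0.1, 0.2, -1.4]
opening: 0.0523
```

```bash
python3 -c "
from h import *
plan([.462,-.161,.25],216.3,8)
Rm,t=lampT([ 0.55795877,0.16140668,-0.15122959]); print('top',Rm@PTS['tubetop']+t)"
```

```text
clock 5.15 pos [ 0.4622 -0.1603  0.0701] az -142.7 tilt 0.82 F [ 0.1  0.2 -1.4] open 52.3
[0.00,0.01,-0.75,0.01], [0.00,0.01,-0.75,0.01], [0.00,0.01,-0.75,0.01], [0.00,0.01,-0.75,0.01], [0.00,0.01,-0.75,0.01], [0.00,0.01,-0.75,0.01], [0.00,0.01,-0.75,0.01], [0.00,0.01,-0.75,0.01], 
top [0.58142237 0.06983528 0.16201408]
```

arm_command(motion=[[0,0,-0.6,0,45],[0,0,-0.9,0,45],[0,0,-1,0,45],[0,0,-1,0,45],[0,0,-1,0,45],[0,0,-1,0,45],[0,0,-1,0,45],[0,0,-0.8,0,45],[0,0,-0.2,0,45],[0,0,0,0,45]])

```text
clock: 6.4
tcp_pos: [0.4621, -0.1623, 0.2995]
tcp_rot: [-0.319, 0.948, 0.008, -0.006]
force: [0.1, 0.1, -1.3]
opening: 0.0525
```

```bash
cat > sim.py <<'E'
import numpy as np
a=np.radians(30); ax=np.array([np.sin(a),np.cos(a)]); pn=np.array([np.cos(a),-np.sin(a)])
z=np.r_[np.linspace(0,68,60),np.linspace(68,82,15)]; r=np.where(z<=68,18.5,18.5-(z-68)/14*8.5)
B=np.vstack([z[:,None]*ax+r[:,None]*pn,z[:,None]*ax-r[:,None]*pn,
  [82*ax+k*pn for k in np.linspace(-10,10,9)]])
C=np.array([[-31,0],[31,0]]); C=np.array([k*pn for k in np.linspace(-31,31,40)])
def pen(g,th,h=70):
    s=np.array([np.sin(th),np.cos(th)]); n=np.array([np.cos(th),-np.sin(th)])
    q=B-(g-h*s); zz=q@s; rr=np.abs(q@n)
    ins=zz>0
    p=np.max(np.where(ins,np.maximum(rr-22,zz-90),-9)) # wall/roof
    # tube outside the cap below rim ok; rim corners inside tube
    q=C-(g-h*s); zz=q@s; rr=np.abs(q@n)
    return max(p,np.max(np.where(rr<26,zz,-9)))
def interval(g):
    t=np.radians(np.arange(-10,50,.25)); ok=[x for x in t if pen(g,x)<=0.01]
    return (round(np.degrees(min(ok)),1),round(np.degrees(max(ok)),1)) if ok else None
if __name__=="__main__":
    for gw in range(151,58,-6):
        print(gw,[interval(np.array([gu,gw])) for gu in (25,30,35,40,45,50,55)])
    print(interval(np.array([35,60.7])))
E
python3 sim.py
python3 - <<'E'
from h import *
plan([.53,.08,.28],216.3,10)
E
```

```text
151 [(np.float64(-10.0), np.float64(16.0)), (np.float64(-10.0), np.float64(19.2)), (np.float64(-10.0), np.float64(23.0)), (np.float64(-10.0), np.float64(27.5)), (np.float64(-10.0), np.float64(31.5)), (np.float64(-10.0), np.float64(34.8)), (np.float64(-9.8), np.float64(38.2))]
145 [(np.float64(-10.0), np.float64(8.0)), (np.float64(-10.0), np.float64(10.5)), (np.float64(-10.0), np.float64(14.5)), (np.float64(-7.3), np.float64(18.0)), (np.float64(-4.2), np.float64(22.0)), (np.float64(-1.8), np.float64(26.5)), (np.float64(1.2), np.float64(31.5))]
139 [(np.float64(-10.0), np.float64(1.2)), (np.float64(-7.5), np.float64(4.8)), (np.float64(-4.0), np.float64(7.5)), (np.float64(-0.8), np.float64(10.5)), (np.float64(1.8), np.float64(13.8)), (np.float64(4.2), np.float64(17.8)), (np.float64(6.8), np.float64(21.5))]
133 [(np.float64(-8.8), np.float64(-2.5)), (np.float64(-5.2), np.float64(1.8)), (np.float64(-1.5), np.float64(5.8)), (np.float64(2.0), np.float64(9.8)), (np.float64(5.2), np.float64(13.8)), (np.float64(8.8), np.float64(17.8)), (np.float64(11.2), np.float64(21.5))]
127 [(np.float64(-6.
[... 1595 characters left out ...]
np.float64(39.0), np.float64(39.2))]
73 [None, None, None, (np.float64(25.8), np.float64(31.3)), (np.float64(29.2), np.float64(34.8)), None, None]
67 [None, None, (np.float64(24.8), np.float64(30.2)), (np.float64(28.2), np.float64(33.8)), None, None, None]
61 [None, None, (np.float64(29.2), np.float64(30.8)), None, None, None, None]
(np.float64(30.0), np.float64(30.0))
clock 6.4 pos [ 0.4621 -0.1623  0.2995] az -142.8 tilt 1.14 F [ 0.1  0.1 -1.3] open 52.5
[-0.67,0.51,0.07,0.01], [-0.67,0.51,0.07,0.01], [-0.67,0.51,0.07,0.01], [-0.67,0.51,0.07,0.01], [-0.67,0.51,0.07,0.01], [-0.66,0.51,0.07,0.01], [-0.66,0.51,0.07,0.01], [-0.66,0.51,0.07,0.01], [-0.66,0.51,0.07,0.01], [-0.66,0.51,0.07,0.01],
```

Run:
```python
from h import *
plan([.52,.14,.30],216.3,12)
```

```text
clock 6.4 pos [ 0.4621 -0.1623  0.2995] az -142.8 tilt 1.14 F [ 0.1  0.1 -1.3] open 52.5
[-0.64,0.57,0.01,0.01], [-0.63,0.57,0.01,0.01], [-0.63,0.57,0.01,0.01], [-0.63,0.57,0.01,0.01], [-0.63,0.57,0.01,0.01], [-0.63,0.58,0.01,0.01], [-0.63,0.58,0.01,0.01], [-0.63,0.58,0.01,0.01], [-0.63,0.58,0.01,0.01], [-0.63,0.58,0.01,0.01], [-0.63,0.58,0.01,0.01], [-0.63,0.58,0.01,0.01],
```

arm_command(motion=[[-0.4,0.36,0,0,45],[-0.8,0.73,0,0,45],[-0.9,0.82,0,0,45],[-0.9,0.82,0,0,45],[-0.9,0.82,0,0,45],[-0.9,0.82,0,0,45],[-0.9,0.82,0,0,45],[-0.9,0.82,0,0,45],[-0.6,0.55,0,0,45],[-0.2,0.18,0,0,45]])

```text
clock: 7.65
tcp_pos: [0.5128, 0.1482, 0.2891]
tcp_rot: [-0.318, 0.948, 0.009, -0.015]
force: [0.2, -0.3, -1.4]
opening: 0.0526
```

arm_command(motion=[[0,0,0,0,45],[0,0,0,0,45],[0,0,0,0,45],[0,0,0,0,45],[0,0,0,0,45],[0,0,0,0,45],[0,0,0,0,45],[0,0,0,0,45],[0,0,0,0,45],[0,0,0,0,45]])

```text
clock: 8.9
tcp_pos: [0.5119, 0.1463, 0.2884]
tcp_rot: [-0.317, 0.948, 0.009, -0.016]
force: [0.3, -0.2, -1.0]
opening: 0.0524
```

Run:
```python
from h import *
plan([.52,.14,.30],216.3,5)
C=cam("wrist"); np.savez("w2.npz",*C); cv2.imwrite("pics/w2.png",cv2.resize(C[0],(800,600),interpolation=cv2.INTER_CUBIC))
Rm,t=lampT([ 0.55795877,0.16140668,-0.15122959])
L=np.array([[.075,.115,.022],[.075,-.115,.022],[-.075,-.115,.022],[-.075,.115,.022],PTS['tubetop'],PTS['tip'],COL])
print((proj(C,L@Rm.T+t)*800/512).round(0))
```

```text
clock 8.9 pos [0.5119 0.1463 0.2884] az -143.0 tilt 2.06 F [ 0.3 -0.2 -1. ] open 52.4
[-0.02,-0.06,-0.08,0.02], [-0.02,-0.06,-0.08,0.02], [-0.02,-0.06,-0.08,0.02], [-0.02,-0.06,-0.08,0.02], [-0.02,-0.06,-0.08,0.02], 
[[198. 260.]
 [371.  68.]
 [489. 200.]
 [317. 362.]
 [375. 117.]
 [313. 363.]
 [378. 184.]]
```

View pics/w2.png

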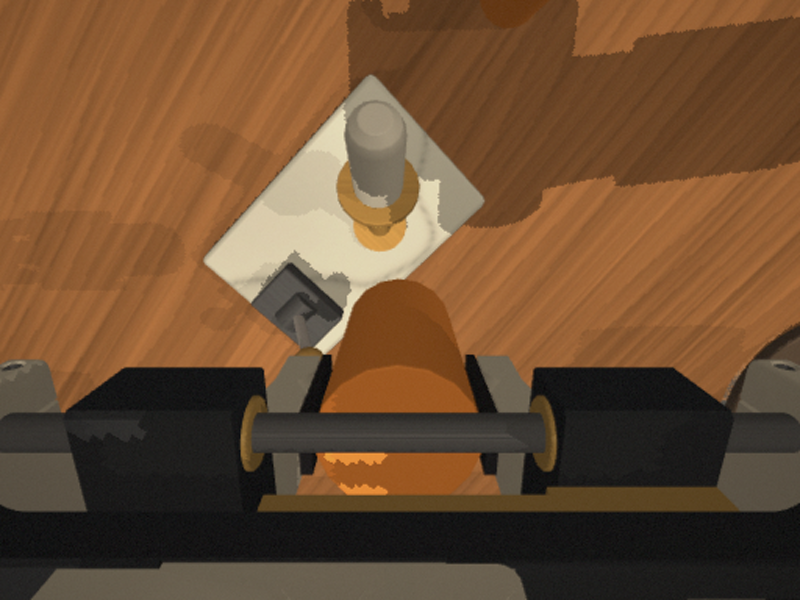

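The wrist view shows the tube top at about (376,119), the collar centre at (378,188), and plinth corners at (371,75), (484,200) and (205,262). All are close to the predictions, so I'm refitting the pose jointly.

Run:
```python
from h import *
s=512/800
T=load("top0.npz"); S=load("scene0.npz"); W=load("w2.npz")
L=np.array([[.075,.115,.022],[.075,-.115,.022],[-.075,-.115,.022],[-.075,.115,.022],PTS['tubetop'],PTS['tip'],COL])
Tu=np.array([(183,243),(315,257),(303,343),(168,327),(274,254),(168,305)])*s
Wu=np.array([(205,262),(371,75),(484,200),(376,119),(378,188)])*s; wi=[0,1,2,4,6]
def f(p,w=(1,1)):
    Rm,t=lampT(p); X=L@Rm.T+t
    return np.r_[w[0]*(proj(T,X[:6])-Tu).ravel(),w[1]*(proj(W,X[wi])-Wu).ravel()]
for w in ((1,1),(0,1),(1,0)):
    r=least_squares(f,[.558,.161,-.15],args=(w,),loss='soft_l1'); p=r.x
    Rm,t=lampT(p); print(w,p.round(4),np.degrees(p[2]).round(2),"collar",(Rm@COL+t).round(4),"top",(Rm@PTS['tubetop']+t).round(4),"tip",(Rm@PTS['tip']+t).round(4))
    print(f(p).reshape(-1,2)[6:].round(1).tolist())
# shade axis in wrist image: roof centre & tilt
```

```text
(1, 1) [ 0.5563  0.1621 -0.1438] -8.24 collar [0.5559 0.1036 0.091 ] top [0.5804 0.0708 0.162 ] tip [0.5144 0.247  0.1054]
[[-3.6, 0.2], [-0.2, -3.5], [3.5, 0.7], [-0.1, 0.3], [0.5, -1.4]]
(0, 1) [ 0.5558  0.1624 -0.141 ] -8.08 collar [0.5556 0.1039 0.091 ] top [0.5802 0.0711 0.162 ] tip [0.5138 0.2472 0.1054]
[[-3.4, 0.7], [-0.4, -3.1], [3.5, 0.8], [-0.1, 0.8], [0.6, -1.1]]
(1, 0) [ 0.557   0.16   -0.1479] -8.47 collar [0.5564 0.1015 0.091 ] top [0.5808 0.0685 0.162 ] tip [0.5155 0.245  0.1054]
[[-3.5, -1.7], [0.7, -5.2], [4.1, -0.5], [1.1, -2.2], [1.3, -3.2]]
```

```bash
cat >> h.py <<'E'
CO=np.array([.556,.1035,.091]); AZ=np.radians(-53.2); D=np.array([np.cos(AZ),np.sin(AZ),0]); V=np.array([-D[1],D[0],0])
def guw(gu,gw,v=0): return CO+D*gu/1e3+V*v/1e3+np.array([0,0,gw/1e3])
def where():
    o=get_obs(); M=R.from_quat(o["tcp_rot"]).as_matrix(); p=(o["tcp_pos"]-CO)*1e3; tz=M[:,2]
    print("clock %.2f gu %.1f v %.1f gw %.1f toolz d %.3f v %.3f"%(o["clock"],p@D,p@V,p[2],tz@D,tz@V),"F(d,v,z)",[round(float(o["force"]@e),1) for e in (D,V,[0,0,1])],"open",round(o["opening"]*1e3,1))
E
python3 - <<'E'
from h import *
where(); plan(guw(40,168),216.8,8)
E
```

```text
clock 8.95 gu -60.7 v -9.7 gw 197.4 toolz d -0.027 v -0.024 F(d,v,z) [0.4, -0.7, -1.1] open 52.4
clock 8.95 pos [0.5119 0.1463 0.2884] az -143.0 tilt 2.06 F [-0.3 -0.8 -1.1] open 52.4
[-0.04,-0.42,0.11,0.00], [-0.04,-0.42,0.11,0.00], [-0.04,-0.42,0.11,0.00], [-0.04,-0.42,0.11,0.00], [-0.04,-0.42,0.11,0.00], [-0.04,-0.42,0.11,0.00], [-0.04,-0.42,0.11,0.00], [-0.04,-0.42,0.11,0.00],
```

arm_command(motion=[[-0.05,-0.3,0,0,45],[-0.05,-0.5,0,0,45],[-0.05,-0.5,0.05,0,45],[-0.05,-0.5,0.1,0,45],[-0.05,-0.5,0.1,0,45],[-0.05,-0.5,0.1,0,45],[-0.04,-0.4,0.1,0,45],[0,-0.1,0.1,0,45],[0,0,0,0,45],[0,0,0,0,45]], squeeze=3)

```text
clock: 10.2
tcp_pos: [0.5841, 0.0674, 0.2666]
tcp_rot: [-0.317, 0.948, 0.009, -0.016]
force: [-0.5, 0.1, -0.7]
opening: 0.0525
```

Run:
```python
from h import *
where(); plan(guw(40,165,1),216.8,5)
for n in ("scene","top"):
    C=cam(n); np.savez(n+"3.npz",*C); a=cv2.resize(C[0],None,fx=3,fy=3,interpolation=cv2.INTER_CUBIC)
    c=(proj(C,CO+[0,0,.07])[0]*3).astype(int); x,y=max(c[0]-200,0),max(c[1]-200,0)
    cv2.imwrite(f"c_{n}.png",a[y:y+400,x:x+400])
cv2.imwrite("pics/m3.png",np.hstack([cv2.resize(cv2.imread(f"c_{n}.png"),(400,400)) for n in("scene","top")]))
```

```text
clock 10.20 gu 45.8 v 0.9 gw 175.6 toolz d -0.027 v -0.026 F(d,v,z) [-0.4, -0.3, -0.7] open 52.5
clock 10.2 pos [0.5841 0.0674 0.2666] az -143.0 tilt 2.14 F [-0.5  0.1 -0.7] open 52.5
[-0.00,0.04,0.07,0.00], [-0.00,0.04,0.07,0.00], [-0.00,0.04,0.07,0.00], [-0.00,0.04,0.07,0.00], [-0.00,0.04,0.07,0.00],
```

View pics/m3.png

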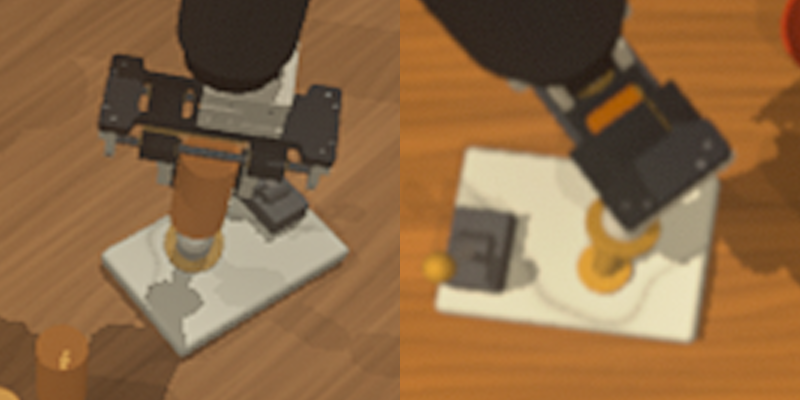

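The shade hangs upright over the tube top: rim at (197,235) in the left crop, tube just below. I'm starting the insertion in small steps.

arm_command(motion=[[0,0.04,0.2,0,45],[0,0.04,0.2,0,45],[0,0.04,0.2,0,45],[0,0.03,0.2,0,45],[0,0.02,0.2,0,45],[0,0,0.15,0,45],[0,0,0.15,0,45],[0,0,0.1,0,45],[0,0,0,0,45],[0,0,0,0,45]])

```text
clock: 11.55
tcp_pos: [0.579, 0.073, 0.2222]
tcp_rot: [-0.318, 0.948, 0.009, -0.016]
force: [-0.2, 1.3, -1.1]
opening: 0.0526
```

```bash
python3 -c "
from h import *
where()"
```

```text
clock 11.55 gu 38.2 v 0.2 gw 131.2 toolz d -0.027 v -0.025 F(d,v,z) [-1.2, 0.6, -1.1] open 52.6
```

arm_command(motion=[[0,-0.1,0.06,0,45],[0,-0.1,0.06,0,45],[0,-0.08,0.1,0,45],[0,-0.07,0.1,0,45],[0,-0.06,0.1,0,45],[0,-0.05,0.1,0,45],[0,-0.05,0.1,0,45],[0,-0.05,0.1,0,45],[0,0,0,0,45],[0,0,0,0,45]])

```text
clock: 12.8
tcp_pos: [0.5895, 0.0589, 0.1989]
tcp_rot: [-0.317, 0.948, 0.009, -0.015]
force: [-0.3, 0.5, -1.9]
opening: 0.0521
```

Run:
```python
from h import *
where()
for n in ("scene","wrist"):
    C=cam(n); a=C[0]
    if n=="scene":
        a=cv2.resize(a,None,fx=3,fy=3,interpolation=cv2.INTER_CUBIC)
        c=(proj(C,CO+[0,0,.07])[0]*3).astype(int); x,y=max(c[0]-200,0),max(c[1]-200,0); a=a[y:y+400,x:x+400]
    else: a=a[0:384,64:448]
    cv2.imwrite(f"c_{n}.png",cv2.resize(a,(400,400)))
cv2.imwrite("pics/m4.png",np.hstack([cv2.imread(f"c_{n}.png") for n in("scene","wrist")]))
```

```text
clock 12.80 gu 55.8 v 0.1 gw 107.9 toolz d -0.027 v -0.023 F(d,v,z) [-0.5, 0.1, -1.9] open 52.1
```

View pics/m4.png

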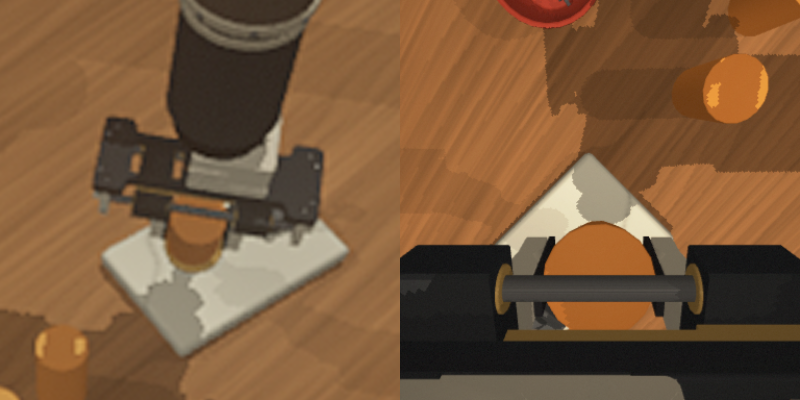

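The roof shows as a full disc from the +d side (right crop, about (600,275)), so the shade has tilted with the tube. Forces are below 2 N, so I'm continuing along the tube axis.

arm_command(motion=[[0,0.03,0.15,0,45],[0,0.04,0.18,0,45],[0,0.07,0.2,0,45],[0,0.08,0.2,0,45],[0,0.12,0.2,0,45],[0,0.12,0.2,0,45],[0,0.08,0.13,0,45],[0,0,0,0,45],[0,0,0,0,45],[0,0,0,0,45]])

```text
clock: 14.15
tcp_pos: [0.5786, 0.0732, 0.1591]
tcp_rot: [-0.318, 0.948, 0.009, -0.014]
force: [1.7, 1.0, -2.6]
opening: 0.0518
```

```bash
python3 -c "
from h import *
where()"
```

```text
clock 14.15 gu 37.8 v -0.0 gw 68.1 toolz d -0.026 v -0.022 F(d,v,z) [0.2, 1.9, -2.6] open 51.8
```

arm_command(motion=[[0,0.03,0.1,0,45],[0,0.03,0.08,0,45],[0,0,0.03,0,45],[0,0,0,0,45],[0,0,0,0,87],[0,0,0,0,87],[0,0,0,0,87],[0,0,0,0,87],[0,0,0,0,87],[0,0,0,0,87]])

```text
clock: 15.4
tcp_pos: [0.5762, 0.0744, 0.1527]
tcp_rot: [-0.318, 0.948, 0.009, -0.015]
force: [-1.0, -0.0, -0.0]
opening: 0.0869
```

```bash
python3 -c "
from h import *
where()"
```

```text
clock 15.40 gu 35.4 v -1.2 gw 61.7 toolz d -0.026 v -0.024 F(d,v,z) [-0.6, -0.8, -0.0] open 86.9
```

arm_command(motion=[[0,0,-0.3,0,87],[0,0,-0.7,0,87],[0,0,-1,0,87],[0,0,-1,0,87],[0,0.5,-0.9,0,87],[0,0.9,-0.5,0,87],[0,0.9,0,0,87],[0,0.7,0,0,60],[0,0.2,0,0,0],[0,0,0,0,0]])

```text
clock: 16.65
tcp_pos: [0.5225, 0.1515, 0.2982]
tcp_rot: [-0.317, 0.948, 0.009, -0.012]
force: [-0.3, 0.1, -0.4]
opening: 0.0625
```

Run:
```python
from h import *
where()
C=cam("wrist"); np.savez("w5.npz",*C)
a=cv2.resize(C[0],(600,450),interpolation=cv2.INTER_CUBIC)
k=600/512
# predicted outline of seated shade: rim circle z=0 and roof circle z=95 (axis frame)
ax=np.array([.5*D[0],.5*D[1],np.cos(np.pi/6)]); e1=V; e2=np.cross(ax,e1); th=np.linspace(0,2*np.pi,60)
for z in (0,.095):
    P=CO+ax*z+.026*(np.cos(th)[:,None]*e1+np.sin(th)[:,None]*e2)
    cv2.polylines(a,[(proj(C,P)*k).astype(int)],True,(255,0,0) if z else (0,255,0),1)
tip=proj(C,[.5144,.247,.1054])[0]*k; print("tip",tip)
S=cam("scene"); b=cv2.resize(S[0],None,fx=3,fy=3,interpolation=cv2.INTER_CUBIC); c=(proj(S,CO+[0,0,.03])[0]*3).astype(int); b=b[c[1]-225:c[1]+225,c[0]-100:c[0]+100]
cv2.imwrite("pics/w5.png",np.hstack([a,b]))
```

```text
clock 16.65 gu -58.5 v 1.9 gw 207.2 toolz d -0.025 v -0.018 F(d,v,z) [-0.2, -0.2, -0.4] open 62.5
tip [249.49519751 271.44151745]
```

View pics/w5.png

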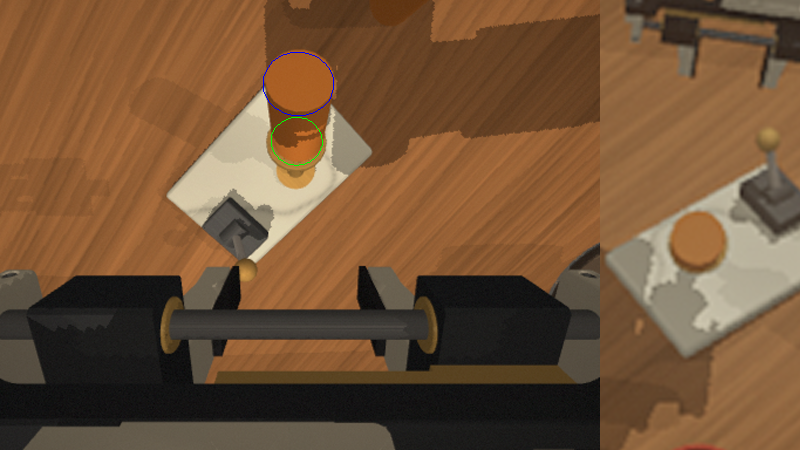

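The seated-pose overlay (blue roof, green rim) matches the shade to about 1 px, centre near (298,82). No tube shows between rim and collar, and the ball at (248,271) agrees with the prediction (249,271). I'll check seating numerically and plan the switch approach.

```bash
cat >> h.py <<'E'
LP=[.5563,.1621,-.1438]
def lw(x,y,z): Rm,t=lampT(LP); return Rm@np.array([x,y,z])/1e3+t
def lwhere():
    Rm,t=lampT(LP); o=get_obs(); print("lamp xyz",(Rm.T@(o["tcp_pos"]-t)*1e3).round(1),"F lamp",(Rm.T@o["force"]).round(1))
E
python3 - <<'E'
from h import *
C=load("w5.npz"); hsv=cv2.cvtColor(C[0],cv2.COLOR_BGR2HSV)
ax=np.array([.5*D[0],.5*D[1],np.cos(np.pi/6)])
c=proj(C,CO+ax*.095)[0]; print("pred roof",c, "d/ds px per 6mm",proj(C,CO+ax*.101)[0]-c)
g=hsv.astype(float); y0,x0=c[::-1].astype(int)
print(hsv[y0,x0],hsv[y0+35,x0], hsv[y0-35,x0])
v=hsv[...,2].astype(int)
print("column sat/val",[(i,int(hsv[i,x0,1]),int(v[i,x0])) for i in range(y0-34,y0+56,2)])
print("row",[(i,int(hsv[y0,i,1]),int(v[y0,i])) for i in list(range(x0-38,x0-24,2))+list(range(x0+24,x0+38,2))])
plan(lw(-100,80,200),261.8,10)
E
```

```text
pred roof [254.74476135  71.08796517] d/ds px per 6mm [ 0.12469291 -4.4187712 ]
[ 13 197 172] [ 13 204 119] [ 13 159 104]
column sat/val [(37, 165, 102), (39, 168, 103), (41, 172, 104), (43, 200, 168), (45, 199, 169), (47, 201, 169), (49, 200, 168), (51, 203, 167), (53, 198, 170), (55, 200, 170), (57, 201, 170), (59, 201, 169), (61, 204, 169), (63, 203, 168), (65, 199, 169), (67, 203, 168), (69, 200, 170), (71, 197, 172), (73, 201, 170), (75, 202, 169), (77, 201, 170), (79, 204, 169), (81, 205, 168), (83, 197, 171), (85, 202, 169), (87, 204, 169), (89, 200, 171), (91, 198, 170), (93, 200, 171), (95, 204, 129), (97, 199, 119), (99, 205, 118), (101, 200, 121), (103, 198, 121), (105, 200, 121), (107, 199, 122), (109, 198, 121), (111, 210, 119), (113, 198, 193), (115, 199, 183), (117, 200, 121), (119, 202, 131), (121, 201, 132), (123, 198, 193), (125, 198, 192)]
row [(216, 166, 152), (218, 165, 139), (220, 161, 144), (222, 166, 143), (224, 166, 144), (226, 197, 131), (228, 200, 170), (278, 195, 170), (280, 202, 169), (282, 197, 170), (284, 201, 171), (286, 164, 162), (288, 161, 114), (290, 163, 114)]
clock 16.75 pos [0.5228 0.1511 0.2979] az -143.0 tilt 1.78 F [-0.1  0.4  0.2] open 54.8
[-0.07,0.38,0.33,-0.56], [-0.10,0.37,0.33,-0.56], [-0.13,0.36,0.33,-0.56], [-0.16,0.35,0.33,-0.56], [-0.18,0.34,0.33,-0.56], [-0.21,0.32,0.33,-0.56], [-0.24,0.30,0.33,-0.56], [-0.26,0.29,0.33,-0.56], [-0.28,0.26,0.33,-0.56], [-0.30,0.24,0.33,-0.56],
```

Run:
```python
from h import *
C=load("w5.npz"); a=cv2.resize(C[0][90:165,210:305],None,fx=5,fy=5,interpolation=cv2.INTER_CUBIC)
ax=np.array([.5*D[0],.5*D[1],np.cos(np.pi/6)]); e1=V; e2=np.cross(ax,e1); th=np.linspace(0,2*np.pi,120)
pn=np.array([D[0]*.866,D[1]*.866,-.5])
def circ(img,C,c,r,col,f,off):
    P=c+r*(np.cos(th)[:,None]*e1+np.sin(th)[:,None]*e2)
    cv2.polylines(img,[np.round((proj(C,P)-off)*f).astype(int)],True,col,1)
b=a.copy(); off=np.array([210,90])
circ(b,C,CO,.031,(255,255,255),5,off); circ(b,C,CO+.0035*pn,.026,(0,255,0),5,off); circ(b,C,CO+.0035*pn+.006*ax,.026,(255,0,0),5,off)
S=cam("scene"); c=proj(S,CO)[0].astype(int); d=cv2.resize(S[0][c[1]-30:c[1]+15,c[0]-30:c[0]+30],None,fx=5,fy=5,interpolation=cv2.INTER_CUBIC)
h=np.hstack([a,b]) ; h=cv2.resize(h,(800,int(h.shape[0]*800/h.shape[1]))); d=cv2.copyMakeBorder(d,0,0,0,800-d.shape[1],cv2.BORDER_CONSTANT)
cv2.imwrite("pics/rim.png",np.vstack([h,d])[:600])
```

```text
(no output)
```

View pics/rim.png

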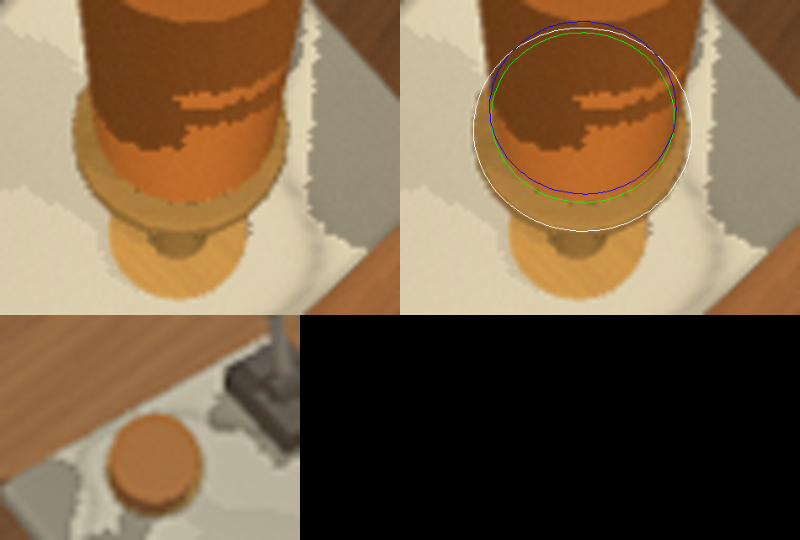

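The shade's rim edge at (583,203) lies on the green (seated) circle, clear of the blue (+6 mm) one at y=193. It is flush on the collar, so I'm moving on to the switch.

arm_command(motion=[[-0.07,0.38,0.3,-0.56,0],[-0.1,0.37,0.3,-0.56,0],[-0.13,0.36,0.3,-0.56,0],[-0.16,0.35,0.3,-0.56,0],[-0.18,0.34,0.3,-0.56,0],[-0.21,0.32,0.3,-0.56,0],[-0.24,0.3,0.3,-0.56,0],[-0.26,0.29,0.3,-0.56,0],[-0.28,0.26,0.3,-0.56,0],[-0.3,0.24,0.3,-0.56,0]])

```text
clock: 18.05
tcp_pos: [0.4715, 0.2519, 0.2052]
tcp_rot: [-0.66, 0.751, 0.013, -0.011]
force: [-0.1, 0.2, -0.6]
opening: 0.0005
```

Run:
```python
from h import *
lwhere(); plan(lw(-100,80,113),261.8,8)
```

```text
lamp xyz [-96.8  76.7 205.2] F lamp [-0.2  0.2 -0.6]
clock 18.05 pos [0.4715 0.2519 0.2052] az -97.4 tilt 1.9 F [-0.1  0.2 -0.6] open 0.5
[-0.01,0.00,0.38,0.01], [-0.01,0.00,0.38,0.01], [-0.01,0.00,0.38,0.01], [-0.01,0.00,0.38,0.01], [-0.01,0.00,0.38,0.01], [-0.01,0.00,0.38,0.01], [-0.01,0.00,0.38,0.01], [-0.01,0.00,0.38,0.01],
```

arm_command(motion=[[-0.02,0.06,0.4,0.05,0],[-0.02,0.06,0.4,0.05,0],[-0.02,0.04,0.4,0,0],[-0.02,0,0.4,0,0],[-0.02,0,0.4,0,0],[0,0,0.4,0,0],[0,0,0.35,0,0],[0,0,0.2,0,0],[0,0,0,0,0],[0,0,0,0,0]])

```text
clock: 19.3
tcp_pos: [0.4646, 0.2544, 0.1098]
tcp_rot: [-0.652, 0.758, 0.012, -0.012]
force: [0.5, -0.1, 1.6]
opening: 0.0003
```

Run:
```python
from h import *
lwhere(); plan(lw(-12,79,113),261.8,9)
```

```text
lamp xyz [-104.    78.2  109.8] F lamp [ 0.5 -0.1  1.6]
clock 19.3 pos [0.4646 0.2544 0.1098] az -98.6 tilt 1.96 F [ 0.5 -0.1  1.6] open 0.3
[-0.00,-0.34,-0.02,-0.01], [-0.00,-0.34,-0.02,-0.01], [-0.00,-0.34,-0.02,-0.01], [-0.00,-0.34,-0.02,-0.01], [-0.00,-0.34,-0.02,-0.01], [-0.00,-0.34,-0.02,-0.01], [-0.00,-0.34,-0.02,-0.01], [-0.00,-0.34,-0.02,-0.01], [-0.00,-0.34,-0.02,-0.01],
```

arm_command(motion=[[0,-0.3,-0.02,0,0],[0,-0.3,-0.02,0,0],[0,-0.3,-0.02,0,0],[0,-0.3,-0.02,0,0],[0,-0.3,-0.02,0,0],[0,-0.3,-0.02,0,0],[0,-0.3,-0.02,0,0],[0,-0.3,0,0,0],[0,-0.2,0,0,0],[0,-0.1,0,0,0]])

```text
clock: 20.55
tcp_pos: [0.5509, 0.2418, 0.112]
tcp_rot: [-0.652, 0.758, 0.012, -0.011]
force: [-2.1, 0.9, -0.2]
opening: 0.0005
```

Run:
```python
from h import *
lwhere()
```

```text
lamp xyz [-16.8  78.1 112. ] F lamp [-2.2  0.5 -0.2]
```

arm_command(motion=[[0,-0.08,0,0,0],[0,-0.08,0,0,0],[0,-0.05,0,0,0],[0,-0.05,0,0,0],[0,0,0,0,0],[0,0,0,0,0],[0,0,0,0,0],[0,0,0,0,0],[0,0,0,0,0],[0,0,0,0,0]])

```text
clock: 21.8
tcp_pos: [0.5585, 0.2404, 0.1116]
tcp_rot: [-0.652, 0.758, 0.013, -0.012]
force: [-1.3, 0.3, 0.1]
opening: 0.0007
```

Run:
```python
from h import *
lwhere()
```

```text
lamp xyz [ -9.1  77.8 111.6] F lamp [-1.4  0.1  0.1]
```

arm_command(motion=[[0,-0.06,0,0,0],[0,-0.06,0,0,0],[0,-0.05,0,0,0],[0,0,0,0,0],[0,0,0,0,0],[0,0,0,0,0],[0,0,0,0,0],[0,0,0,0,0],[0,0,0,0,0],[0,0,0,0,0]])

```text
clock: 23.05
tcp_pos: [0.5597, 0.2402, 0.1114]
tcp_rot: [-0.652, 0.758, 0.015, -0.014]
force: [-3.0, 0.2, 0.4]
opening: 0.0005
```

Run:
```python
from h import *
lwhere()
```

```text
lamp xyz [ -7.8  77.7 111.4] F lamp [-3.1 -0.2  0.4]
```

The tool moved only 1.3 mm of the 5 mm commanded and the force rose, so the lever is at its stop. I'm backing off, rising, and checking.

arm_command(motion=[[0,0.3,0,0,0],[0,0.6,0,0,0],[0,0.8,0,0,0],[0,0.8,0,0,0],[0,0.6,-0.3,0,0],[0,0.3,-0.8,0,0],[0,0,-0.9,0,0],[0,0,-0.9,0,0],[0,0,-0.5,0,0],[0,0,0,0,0]])

```text
clock: 24.3
tcp_pos: [0.4549, 0.2558, 0.224]
tcp_rot: [-0.653, 0.757, 0.014, -0.012]
force: [-0.9, 0.5, 0.3]
opening: 0.0006
```

Run:
```python
from h import *
lwhere()
ims=[]
for n in ("scene","top"):
    C=cam(n); a=cv2.resize(C[0],None,fx=3,fy=3,interpolation=cv2.INTER_CUBIC)
    on=lw(-20+70*np.sin(.5),78,44+70*np.cos(.5)); c=proj(C,on)[0]*3; print(n,"on-tip at",)
    x,y=max(int(c[0])-200,0),max(int(c[1])-200,0); b=np.ascontiguousarray(a[y:y+400,x:x+400]); b=cv2.copyMakeBorder(b,0,400-b.shape[0],0,400-b.shape[1],cv2.BORDER_CONSTANT)
    cv2.circle(b,(int(c[0])-x,int(c[1])-y),14,(0,255,0),1); ims.append(b)
cv2.imwrite("pics/end.png",np.hstack(ims))
```

```text
lamp xyz [-113.8   78.2  224. ] F lamp [-0.9  0.4  0.3]
scene on-tip at
top on-tip at
```

View pics/end.png

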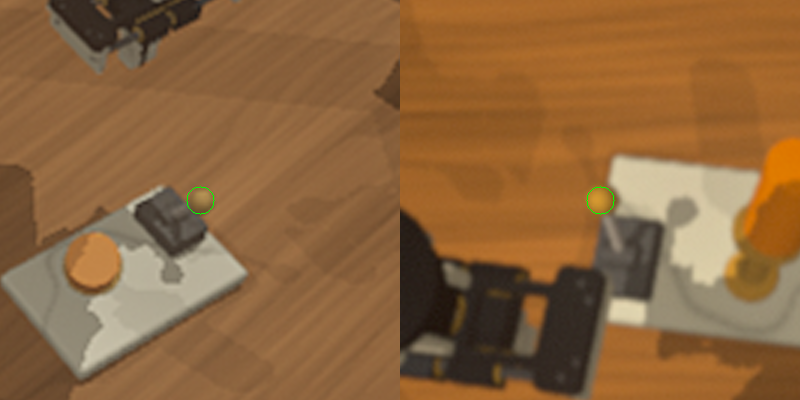

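The ball sits on the predicted fully-on position in both views ((200,200) and (600,200)). The shade is still seated and the gripper is clear, so I'm handing in.

```bash
python3 -c "
from bench import *
print(job_done(), get_obs()['clock'])"
```

```text
the job is handed in; nothing more can be done
the job is handed in; nothing more can be done
```

The shade is back on the lamp and the switch is on. I handed the job in at about 24 s on the robot's clock, and no verdict came back.

- **Shade:** I gripped the cap nearest the base and lowered it over the tube with a light 3 N grip. It tilted with the tube as it went down, and wrist forces stayed at about 3 N or less. After I let go, its rim edge lay on the predicted seated outline, clear of the outline for 6 mm too high. No tube showed between rim and collar.
- **Roof position:** the roof centre was about 2–3 px off the first prediction. That fits the shade resting against the low side of the tube, within its 3.5 mm play.
- **Switch:** I pushed the lever with closed fingers until it stopped, at about 3 N. In both camera views the ball then sat on the predicted fully-on position.
- **Clearance:** the gripper was backed off and raised, touching nothing. I did not measure the bowl, soap dish or mirror again at the end; the arm's path stayed clear of them.

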